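Peel the empty tray off the bead stack and hold it over the tying mat

ROBOT

A 6-joint arm with a two-finger parallel gripper is mounted at the origin on the work surface. World frame = base frame: x ahead of the robot, y to its left, z up, the work surface at z = 0. Lengths are in mm, angles in rad, forces in N, time in s.
With the tool pointing down it reaches from about 275 to 1000 mm from the base axis. Payload 8.4 kg.
Tool frame: the origin (TCP) lies between the finger pads; the fingertips stand 22 mm ahead of it and the grasp point (between the pads) lies 3 mm ahead of it (r.nose_length is the z of the fingertips in the tool frame, in mm); z points along the fingers, y is the line along which they close (so a half turn about z gives the same grasp; the last joint's range is limited). The gripper opens to 85 mm and grips with 20 to 120 N. Pads are 22 mm wide; open, the fingers measure 114 mm over their backs; the gripper's body (76 mm by 85 mm) begins 54 mm behind the grasp point. The pads swing forward as they close: fully open they stand 13 mm farther back than shut.
Start: joints at [1.134, 0.353, 1.633, -0, 1.155, -0.002], TCP at [263.267, 566.849, 226.081] pointing down, gripper open.
Joint ranges: [-2.63, 2.63], [-0.92, 2.1], [0.06, 2.66], [-1.3, 4.44], [0, 2.69], [-3.02, 3.02]. Speed limits (rad/s): [2.22, 2.22, 2.79, 3.14, 3.14, 3.14].

INTERFACE

Orientations are given as [roll, pitch, yaw] about the fixed x, y, z axes, in that order (R = Rz(yaw) Ry(pitch) Rx(roll)).
In Python, from rig import r, cams, telemetry gives the robot as it stands (r), with the cameras (cams) and the readings (telemetry).
- The arm moves only by the tool move_tool, called after "Emit:" by a JSON object that holds its "api" and its "payload". Schema: {"type":"object","properties":{"ticks":{"type":"object","properties":{"rows":{"type":"array","items":{"type":"array","items":{"type":"number"},"minItems":7,"maxItems":7},"minItems":1,"maxItems":5}},"additionalProperties":false,"required":["rows"]},"squeeze":{"type":"number"},"only":{"type":"string"},"quiet":{"type":"boolean"},"lines":{"type":"string"}},"required":["ticks"],"additionalProperties":false}. ticks is an object whose key "rows" holds a list of rows, 1 to 5 of them, each of 7 numbers: a rotation vector rx, ry, rz in units of 0.2 rad, then dx, dy, dz in units of 25 mm, then the opening from 0.0 (shut) to 1.0 (fully open); each row shifts and turns the commanded pose from where the row before left it, along the tool's axes as they then stand; what a row does not reach is not made up. A row lasts 1/12 s, in which the tool goes at most 41.7 mm and 0.125 rad, less where a joint would pass 70% of its speed; a pose out of reach is approached as far as the arm can. The fingers move at their own pace and stop on an object; squeeze is the grip in N (left out, the last holds). Time passes only in rows, so rows that do not move let the fingers close. The tool returns the time, the measured TCP pose, the force, the opening and the grip force at its end. only (a regular expression) keeps the lines of the reply that match it, lines (a string "A,B") keeps lines A to B, and quiet returns only ok. Input that does not fit is refused with a message, and nothing moves.
- telemetry.sense(): the state, without advancing time (a new reading comes with each control period).
- cams.grab_frame(name): name is "side" or "top" or "wrist"; returns the picture (420x560x3 uint8, red, green, blue); there is no depth.
- cams.camera_params(name): a dict with "fx", "fy", "cx", "cy" (pixels), "dist_coeffs" ([k1, k2, p1, p2, k3] as OpenCV has them; the pictures are not rectified), "rvec" (rotation vector, rad) and "tvec" (3), from world to camera coordinates, as OpenCV has them. Camera axes: x right, y down, z forward; pixel columns grow to the right and rows downward; lengths in mm; the calibration is good to about 2 mm. A picture is of the moment at which its call begins: read the wrist's pose just before it. camera_params takes no time and is no camera call; for the wrist camera it gives the pose at the moment of the call.
- r.sign_off(): hands the job in; it is judged then, once.
The state is a dict: "clock": time; "qpos": joint angles; "qvel": joint speeds; "joint_efforts": joint torques, N m; "eef_pos": TCP position; "tcp_rot": TCP orientation; "contact_force": force on the tool from outside, world axes, zero at the start; "wrist_torque": the same for the moment, N m; "opening": opening from 0.0 (shut) to 1.0 (fully open); "grasp_force": force on a finger pad.
Only numpy, scipy, OpenCV 4.12 (cv2) and the standard library are available. Lean on these libraries where they do the work, as an engineer would, in place of code of your own. Each camera call takes 0.05 s, during which the arm holds its last target. There are 200 camera calls.

TASK

Peel the empty top tray off the clinging stack by lifting it at the corner with the upright grip, so that this corner comes up first while the opposite corner still rests on the stack; leave the rest of the stack sitting where it is. Then hold the tray out roughly level over the middle of the cork mat, at least 12 cm above the table, ready to be filled, without disturbing the other things. The job finishes with the robot still holding the tray there, at rest: do not put it down or let go.

Things in the scene. Friction and masses are not known exactly. Their poses are not given: they have to be found in the camera images.
- tray: Empty grey plastic top tray, about 80 g. Tub 130 x 90 mm outside, 14 mm deep, open on top, walls 3 mm; level rim around it 160 (x) x 120 (y) mm outside, 3 mm thick, its underside 14 mm above the origin. Origin: centre of the tub's underside, z up when level. A rigid upright grip stands at its +x +y corner. It is nested in the stack, rim on rim, held by the stack's four snaps
- tray_grip (a point): Centre of the top of the tray's corner grip, an upright block 10 mm thick, 30 mm long, 34 mm tall above the rim's upper face; at (78.4, 58.8, 51) mm in the tray's frame, 98 mm from its middle along the diagonal. Its length runs along that diagonal (0.6435 rad from tray x towards y): fingers from above close across it on the 10 mm. The point's axes are the tray's
- tray_far_corner (a point): The rim's outer corner diagonally across from the grip, on the rim's underside: (-80, -60, 14) mm in the tray's frame. Turned up about this corner by 0.32 rad, the tray comes free of the snaps one after another; pulled up square, all four resist at once and it does not peel
- tray_middle (a point): Middle of the tray at the level of its rim's underside: (0, 0, 14) mm in the tray's frame
- stack: Rest of the stack: nested grey trays, lead eyes in the uppermost, 1.4 kg, loose on the table, rims 160 (x) x 120 (y) mm. Origin: centre of base; top rim's upper face at 48 mm; tray origin sits 34 mm above it, same axes. Spring snaps (12 mm balls at x +-40, y +-63 mm, posts to 19 mm above the rim, out to y +-77) overlap the tray's rim by 3 mm; each catches at 3 mm of rise, lets go at 8 mm, 3 N
- mat: Flat cork tying mat, 200 (x) x 160 (y) x 3 mm, fixed on the table, origin at the centre of its underside
- jar: Bystander: small glass jar with black cap, 42 mm across, 62 mm tall, origin at the centre of its underside
- spool: Bystander: wooden thread spool standing on end, 32 mm across, 32 mm tall, origin at the centre of its underside
- tin: Bystander: round flat aluminium tin, 58 mm across, 18 mm tall, origin at the centre of its underside

How it is judged (in metres and radians):
On the way:
1. the grip corner is peeled up (grip top more than 20 mm above its seated height) while the opposite corner is still down on the stack (raised less than 10 mm) (z of tray_grip in the frame of stack above 0.105 m and z of tray_far_corner in the frame of stack below 0.058 m), for 0.1 s.
At the end, for the whole second after the job is handed in: The fingers hold the tray at rest (under 5 cm/s), its middle over 120 mm above the table and within 60 mm horizontally of the mat's centre, tilt under 0.45 rad, far corner above 80 mm, clear of the stack; the stack sits flat within 30 mm of where it was (height (world z) of tray_middle above 0.12 m and height (world z) of tray_far_corner above 0.08 m and horizontal distance between tray_middle and mat below 0.06 m and angle between tray's own z axis and vertical below 0.45 rad and contact force between tray and the fingers above 1 N and contact force between tray and stack below 0.1 N and linear speed of tray below 0.05 m/s and distance of stack from where it was at the start of the episode below 0.03 m and angle between stack's own z axis and vertical below 0.05 rad); the arm keeps its last pose, push and grip.
It fails at once if the rest of the stack is dragged, lifted or tipped (distance of stack from where it was at the start of the episode above 0.035 m or angle between stack's own z axis and vertical above 0.2 rad).
It fails at once if a bystander is disturbed (distance of any of jar, spool, tin from where it was at the start of the episode above 0.03 m or angle between any of jar, spool's own z axis and vertical above 0.5 rad).
It also fails if it takes over 40 s, if anything falls off the work surface, if the arm or the gripper's body presses on something with over 40 N, if the wrist force passes 120 N, or if a joint passes its speed limit or range.

## Working session

There is one attempt and no reset: what is moved stays moved. The work goes in short steps, Python scripts to look and compute and a tool call to move; the robot and the scene stay as the last step left them, time stands still between calls to the robot, and variables do not carry over. Pictures are saved under pics/ and viewed, at most 10 in all, crops included, and the job is handed in when it is done.

```bash
ls; mkdir -p pics
```

Run:
```python
from rig import r, cams, telemetry
import cv2
for n in("top","side"):
    cv2.imwrite(f"pics/{n}0.png",cams.grab_frame(n)[:,:,::-1])
    print(n,cams.camera_params(n))
print(telemetry.sense())
```

```text
pics
rig.py
top {'fx': 536.9392889067732, 'fy': 536.9392889067732, 'cx': 279.17450088325427, 'cy': 211.95392854679207, 'dist_coeffs': array([-0.17076127,  0.        ,  0.        ,  0.        ,  0.        ]), 'rvec': array([ 2.09873124, -2.13562257,  0.18096298]), 'tvec': array([ -12.38945831,  590.76073097, 1041.58862805])}
side {'fx': 513.3344923143359, 'fy': 513.3344923143359, 'cx': 276.47778211072824, 'cy': 213.84411333144152, 'dist_coeffs': array([-0.04814146,  0.        ,  0.        ,  0.        ,  0.        ]), 'rvec': array([ 0.18096161, -2.84671015,  1.17863254]), 'tvec': array([580.74401446, 114.90750664, 913.45060794])}
{'clock': 0.1, 'qpos': array([ 1.13358436e+00,  3.53608310e-01,  1.63406453e+00, -6.05164447e-06,
        1.15521187e+00, -2.38727320e-03]), 'qvel': array([ 9.19505761e-05, -3.18759208e-03, -7.20729809e-05, -1.36317679e-03,
       -1.32491211e-03, -3.66068432e-05]), 'joint_efforts': array([ 2.36015949e-04, -6.06365991e+01, -3.42817891e+01,  7.09430697e-05,
        4.06204621e-03,  6.04225397e-05]), 'eef_pos': array([263.0891157 , 566.4411956 , 225.41634771]), 'tcp_rot': array([-3.14030058e+00,  2.44884985e-06,  2.70677041e+00]), 'contact_force': array([ 0.34952698, -0.24672523,  0.49721696]), 'wrist_torque': array([-0.02650041,  0.01855294, -0.01346418]), 'grasp_force': 0.0, 'opening': 1.0005090320968992}
```

View pics/top0.png

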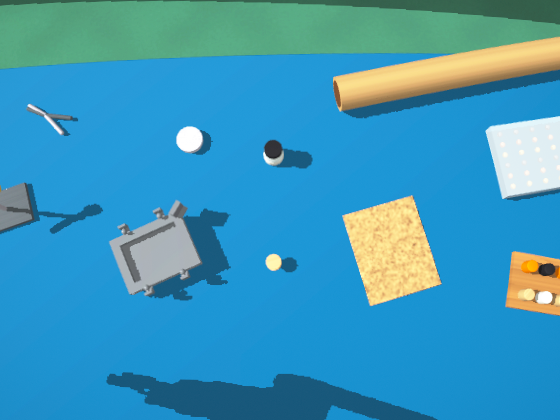

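View pics/side0.png

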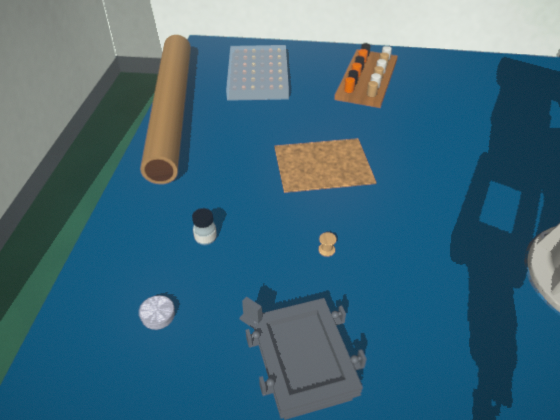

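The top view shows the tray at about (157,253), its grip at (179,210) and the mat centre at (391,250). The tin is at (190,140), the jar at (274,152) and the spool at (274,262). In the side view the grip is at about (251,311). Next I'll zoom in on the grip.

Create h.py:
```python
import numpy as np, cv2
from rig import r, cams, telemetry
def cam(n):
    c=cams.camera_params(n); K=np.array([[c['fx'],0,c['cx']],[0,c['fy'],c['cy']],[0,0,1]])
    R=cv2.Rodrigues(c['rvec'])[0]; return K,c['dist_coeffs'],R,np.array(c['tvec'])
def ray(n,uv,c=None):
    K,d,R,t=c or cam(n); p=cv2.undistortPoints(np.array([[uv]],float),K,d).ravel()
    v=R.T@np.array([*p,1]); return -R.T@t, v/np.linalg.norm(v)
def plane(n,uv,z,c=None):
    o,v=ray(n,uv,c); return o+v*(z-o[2])/v[2]
def tri(rays):
    A=np.zeros((3,3));b=np.zeros(3)
    for o,v in rays: P=np.eye(3)-np.outer(v,v);A+=P;b+=P@o
    x=np.linalg.solve(A,b); return x,[np.linalg.norm((np.eye(3)-np.outer(v,v))@(x-o)) for o,v in rays]
```

Run:
```python
from h import *
t=cv2.imread("pics/top0.png");s=cv2.imread("pics/side0.png")
a=cv2.resize(t[190:310,95:215],(400,400),interpolation=cv2.INTER_CUBIC)
b=cv2.resize(s[285:417,235:367],(400,400),interpolation=cv2.INTER_CUBIC)
cv2.imwrite("pics/z0.png",np.hstack([a,b]))
print("mat",plane("top",(391,250),3),plane("side",(325,164),3))
for n,u,z in(("tin",(190,140),18),("jar",(274,148),62),("spool",(274,261),32)):print(n,plane("top",u,z))
print("grip",tri([ray("top",(179,210)),ray("side",(251,311))]))
```

```text
mat [ 513.53953614 -257.99094255    3.        ] [ 510.21752545 -255.22652102    3.        ]
tin [761.42484929 170.5962215   18.        ]
jar [724.6654924 -14.1630198  62.       ]
spool [492.4934289  -10.11655197  32.        ]
grip (array([600.07525505, 183.7700695 ,  55.09960456]), [np.float64(1.617020879327774), np.float64(1.6170208793277645)])
```

View pics/z0.png

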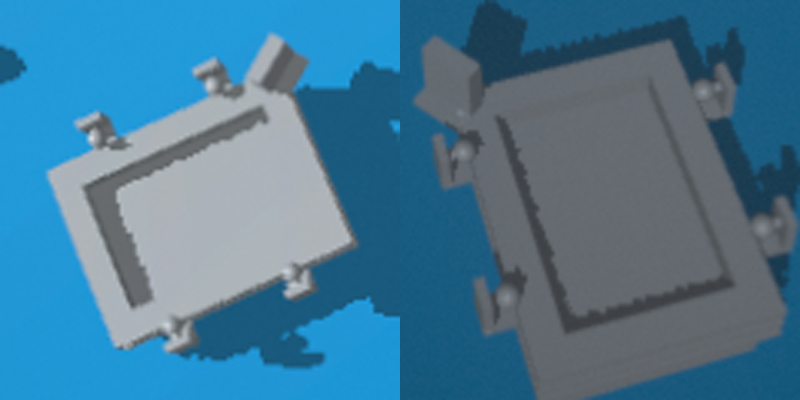

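Run:
```python
from h import *
C=[plane("top",(95+.3*u,190+.3*v),51)[:2] for u,v in((48,172),(115,347),(355,242),(295,92))]
for c in C: print(c)
for i in range(4): print(np.linalg.norm(C[i]-C[i-1]),np.arctan2(*(C[i]-C[i-1])[::-1]))
m=np.mean(C[:3:2],0);print("mid",m)
print("side corner",tri([ray("top",(95+.3*355,190+.3*242)),ray("side",(235+.33*272,285+.33*40))]))
a=cv2.resize(cv2.imread("pics/top0.png")[195:225,165:195],(390,390),interpolation=cv2.INTER_CUBIC)
b=cv2.resize(cv2.imread("pics/side0.png")[293:333,235:275],(400,390),interpolation=cv2.INTER_CUBIC)
cv2.imwrite("pics/z1.png",np.hstack([a,b]))
```

```text
[535.2412886  330.94136608]
[426.74877442 284.93364781]
[489.64133742 136.60989801]
[583.07850468 174.90834351]
163.2014196424917 1.8682824182146516
117.84454070092663 -2.740515474108639
161.10682554050112 -1.169754174516971
100.9815584840983 0.38899833864415306
mid [512.44131301 233.77563204]
side corner (array([489.29132718, 137.58702831,  45.52051944]), [np.float64(0.867912630499383), np.float64(0.8679126304993057)])
```

View pics/z1.png

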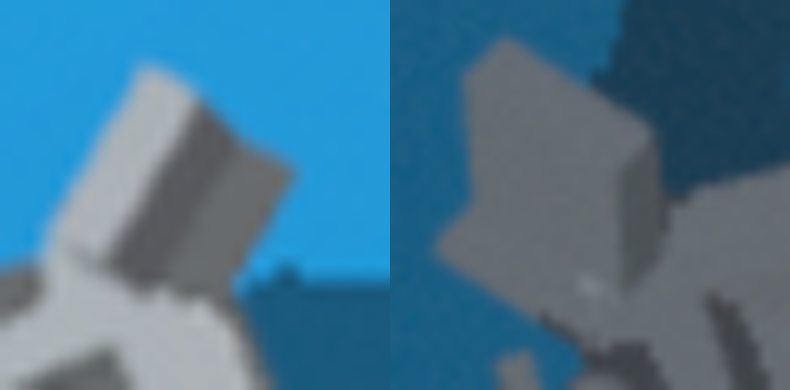

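The light 10 x 30 face is the grip's top. Its centre is at about (174.6,207.7) in the top view and (252,303.6) in the side view. I'll triangulate that point.

Run:
```python
from h import *
print(tri([ray("top",(174.6,207.7)),ray("side",(252.1,303.6))]))
f=lambda u,v:plane("top",(165+u/13,195+v/13),85)
P=[f(*q) for q in((145,65),(203,105),(110,258),(48,245))];print(P)
d=(P[0]-P[3]+P[1]-P[2]);print(np.arctan2(d[1],d[0]))
s=telemetry.sense();print(s['eef_pos'],s['tcp_rot'])
from scipy.spatial.transform import Rotation as Ro
print(Ro.from_euler('xyz',s['tcp_rot']).as_matrix())
K,d,R,t=cam("wrist");print(-R.T@t,R[2])
# tip along the diagonal needed yaw
```

```text
(array([598.21841006, 187.49633411,  81.32258238]), [np.float64(0.016862535582484267), np.float64(0.016862535582321356)])
[array([613.20561015, 183.8681894 ,  85.        ]), array([606.69446603, 174.6272562 ,  85.        ]), array([582.91801383, 188.72927258,  85.        ]), array([585.1375932 , 198.50078419,  85.        ])]
-0.5060975676365418
[263.0891157  566.4411956  225.41634771] [-3.14030058e+00  2.44884985e-06  2.70677041e+00]
[[-9.06944935e-01  4.21248848e-01 -5.42063575e-04]
 [ 4.21249197e-01  9.06944176e-01 -1.17287028e-03]
 [-2.44884985e-06 -1.29207260e-03 -9.99999165e-01]]
[193.23597854 598.63203558 373.40155446] [ 0.27215649 -0.12796034 -0.95370698]
```

The rows are not in the units I measure in: shifts go in units of 25 mm and turns go in units of 0.2 rad. I convert before sending: -36 mm is -1.44, -16 mm is -0.64.

Emit:
{"api": "move_tool", "payload": {"ticks": {"rows": [[0, 0, 0, -1.44, -0.64, 0, 0.6], [0, 0, 0, -1.44, -0.64, 0, 0.6], [0, 0, 0, -1.44, -0.64, 0, 0.6], [0, 0, 0, -1.44, -0.64, 0, 0.6], [0, 0, 0, -1.44, -0.64, 0, 0.6]]}, "squeeze": 60}}

```text
clock: 0.52
eef_pos: [393.4, 416.9, 225.8]
tcp_rot: [-3.141, -0.0, 2.707]
contact_force: [0.5, 0.9, 0.2]
opening: 0.597
grasp_force: 0.0
```

Emit:
{"api": "move_tool", "payload": {"ticks": {"rows": [[0, 0, 0, -1.44, -0.64, 0, 0.6], [0, 0, 0, -1.44, -0.64, 0, 0.6], [0, 0, 0, -1.44, -0.64, 0, 0.6], [0, 0, 0, -1.44, -0.64, 0, 0.6], [0, 0, 0, -1.44, -0.64, 0, 0.6]]}}}

```text
clock: 0.93
eef_pos: [523.2, 268.3, 225.9]
tcp_rot: [-3.141, -0.0, 2.707]
contact_force: [0.7, 1.2, 0.0]
opening: 0.602
grasp_force: 0.0
```

Emit:
{"api": "move_tool", "payload": {"ticks": {"rows": [[0, 0, 0, -1.44, -0.64, 0, 0.6], [0, 0, 0, -1.44, -0.64, 0, 0.6], [0, 0, 0, -1.24, -0.48, 0, 0.6], [0, 0, 0.4, 0, 0, 0, 0.6], [0, 0, 0, 0, 0, 0, 0.6]]}}}

```text
clock: 1.35
eef_pos: [598.0, 185.0, 225.4]
tcp_rot: [-3.141, -0.001, 2.62]
contact_force: [-0.4, -0.2, 0.4]
opening: 0.598
grasp_force: 0.0
```

Run:
```python
from h import *
import pickle
s=telemetry.sense();print(s['eef_pos'],s['tcp_rot'],s['opening'])
c=cam("wrist");im=cams.grab_frame("wrist");pickle.dump(c,open("w1.pkl","wb"))
cv2.imwrite("pics/w1.png",im[:,:,::-1])
K,d,R,t=c
print(cv2.projectPoints(np.array([[597.5,186.5,84.]]),c[2] if 0 else cv2.Rodrigues(R)[0],t,K,d)[0])
```

```text
[598.04413678 185.02182438 225.41346059] [-3.14089648e+00 -6.22575006e-04  2.62030356e+00] 0.5983320447083531
[[[282.65429775 195.15905783]]]
```

View pics/w1.png

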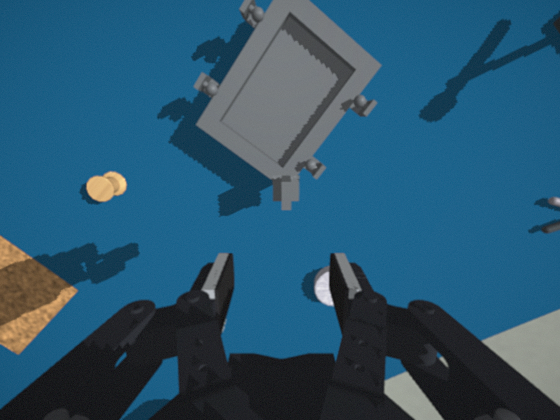

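Run:
```python
from h import *
a=cv2.imread("pics/w1.png")[160:220,255:325]
cv2.imwrite("pics/w1z.png",cv2.resize(a,(700,600),interpolation=cv2.INTER_CUBIC))
```

```text
(no output)
```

View pics/w1z.png

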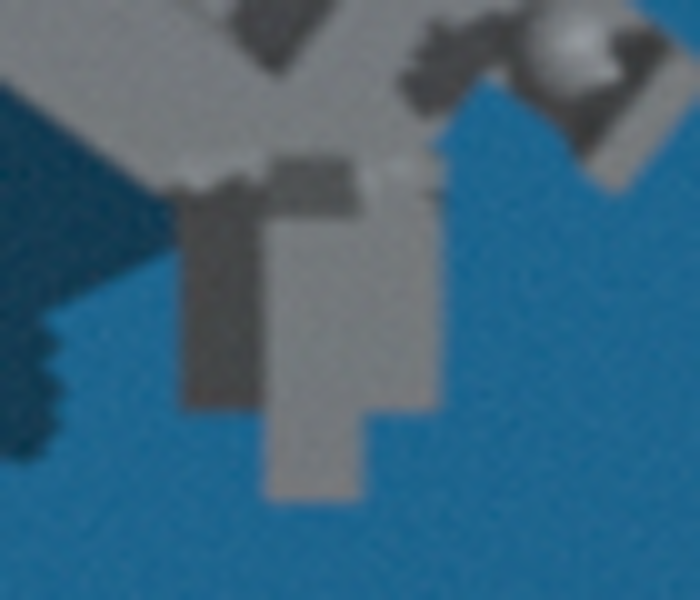

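The wrist crop shows the grip's top face centred at (286.5,195.8), parallel to the fingers, with a wider foot below it. I'll triangulate again with all three views.

Run:
```python
from h import *
import pickle
from scipy.spatial.transform import Rotation as Ro
c=pickle.load(open("w1.pkl","rb"))
w=ray("wrist",(286.5,195.8),c);t=ray("top",(174.6,207.7));s=ray("side",(252.1,303.6))
for q in([w,t],[w,s],[w,t,s]):print(tri(q))
x=plane("wrist",(286.5,195.8),84,c);S=telemetry.sense();R=Ro.from_euler('xyz',S['tcp_rot']).as_matrix()
print(x,R.T@(tri([w,t,s])[0]-S['eef_pos']),R.T@(x-S['eef_pos']))
for v in (410,):print("foot z", plane("wrist",(273.2,v/10+160),51,c)[:2],plane("wrist",(299,v/10+160),51,c)[:2])
```

```text
(array([600.43125941, 188.66426778,  76.83015936]), [np.float64(1.3140070730057092), np.float64(1.3140070730057114)])
(array([598.67266156, 189.9379665 ,  85.349148  ]), [np.float64(1.0589122774474133), np.float64(1.0589122774474882)])
(array([598.92988391, 188.26377925,  81.91185884]), [np.float64(1.9549968564664226), np.float64(1.181106216584244), np.float64(0.8590203724960017)])
[600.07053453 189.60365672  84.        ] [ -0.55711954   2.86042693 143.55812541] [ -0.88644642   4.58713927 141.46846101]
foot z [605.64999355 169.39006034] [620.51297479 195.26592481]
```

Emit:
{"api": "move_tool", "payload": {"ticks": {"rows": [[0, 0, 0, -0.04, 0.16, 0, 0.4], [0, 0, 0, 0, 0, 1.4, 0.4], [0, 0, 0, 0, 0, 1.4, 0.4], [0, 0, 0, 0, 0, 1.2, 0.4], [0, 0, 0, 0, 0, 0, 0.4]]}, "squeeze": 60}}

```text
clock: 1.82
eef_pos: [595.6, 189.9, 120.3]
tcp_rot: [-3.135, -0.007, 2.63]
contact_force: [-1.6, -0.6, -0.9]
opening: 0.399
grasp_force: 0.0
```

Run:
```python
from h import *
import pickle
c=cam("wrist");im=cams.grab_frame("wrist");pickle.dump(c,open("w2.pkl","wb"))
cv2.imwrite("pics/w2.png",im[:,:,::-1])
```

```text
(no output)
```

View pics/w2.png

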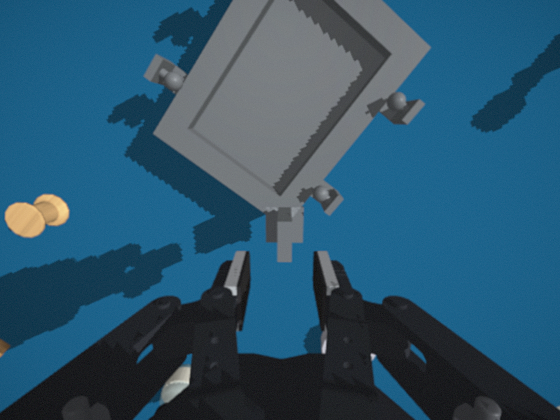

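Run:
```python
from h import *
import pickle
from scipy.spatial.transform import Rotation as Ro
c=pickle.load(open("w2.pkl","rb"));c1=pickle.load(open("w1.pkl","rb"))
S=telemetry.sense();R=Ro.from_euler('xyz',S['tcp_rot']).as_matrix();print(S['eef_pos'],S['tcp_rot'])
x=tri([ray("w",(285,241),c),ray("w",(286.5,195.8),c1)]);print(x)
for z in(82,85):
  p=plane("w",(285,241),z,c);print(p,R.T@(p-S['eef_pos']))
im=cv2.imread("pics/w2.png").astype(int)
for y in(235,245,255):print(im[y,262:310].sum(1)//3)
print(im[212:270,285].sum(1)//3)
```

```text
[597.26869745 190.30099937 123.42631695] [-3.13708883 -0.00442244  2.62975913]
(array([600.49074896, 189.41170372,  82.25578   ]), [np.float64(0.01103935504068426), np.float64(0.011039355040844202)])
[600.59384972 189.3686514   82.        ] [-3.53884149  1.00221533 41.40697781]
[599.45479598 189.98247707  85.        ] [-2.23186773  0.96601081 38.41286122]
[ 91  93  91  91  77  72  66  74  73  68  68  66  71  70  78 100 119 122
 119 119 119 123 119 121 122 120 121 119 120 121 118 121 121 121 120 120
 122 118 121 122 116  99  95  91  94  92  93  93]
[ 92  93  93  92  90  91  94  91  94  92  94  92  90  90  98 111 118 121
 120 120 122 120 120 119 123 120 120 119 122 116 101  91  90  90  95  91
  91  93  89  89  92  92  91  91  93  89  92  93]
[ 91  91  94  93  91  89  91  92  94  94  94  93  91  91  98 111 120 124
 122 121 120 121 118 120 122 121 122 120 121 116  94  91  91  91  92  89
  91  92  92  93  90  93  90  94  90  91  92  93]
[ 84  80  83  82  84  83  84  81  81  99 119 123 121 120 121 119 119 121
 120 119 121 119 120 121 121 119 121 120 118 120 123 119 120 119 120 120
 121 122 120 119 121 122 119 120 122 121 121 119 121 122 101  94  89  91
  95  92  92  89]
```

Emit:
{"api": "move_tool", "payload": {"ticks": {"rows": [[0, 0, 0, -0.1, 0.04, 0.8, 0.4], [0, 0, 0, 0, 0, 0.8, 0.4], [0, 0, 0, 0, 0, 0.2, 0.4], [0, 0, 0, 0, 0, 0, 0.4], [0, 0, 0, 0, 0, 0, 0.4]]}, "squeeze": 60}}

```text
clock: 2.28
eef_pos: [603.5, 190.1, 82.8]
tcp_rot: [3.14, 0.001, 2.628]
contact_force: [-0.2, 0.6, -0.0]
opening: 0.399
grasp_force: 0.0
```

Emit:
{"api": "move_tool", "payload": {"ticks": {"rows": [[0, 0, 0, 0, 0, 0, 0], [0, 0, 0, 0, 0, 0, 0], [0, 0, 0, 0, 0, 0, 0], [0, 0, 0, 0, 0, 0, 0], [0, 0, 0, 0, 0, 0, 0]]}, "squeeze": 60}}

```text
clock: 2.7
eef_pos: [602.9, 189.5, 81.5]
tcp_rot: [3.141, 0.0, 2.627]
contact_force: [0.6, 0.2, 0.0]
opening: -0.001
grasp_force: 0.0
```

Run:
```python
from h import *
s=telemetry.sense();print(s['eef_pos'],s['opening'],s['grasp_force'])
a=cams.grab_frame("wrist")[:,:,::-1];b=cams.grab_frame("side")[:,:,::-1]
cv2.imwrite("pics/w3.png",np.hstack([cv2.resize(a[160:360,180:380],(400,400)),cv2.resize(b[250:400,190:340],(400,400),interpolation=2)]))
```

```text
[602.94708223 189.46706914  81.49863624] -0.000575336548801664 0.0
```

View pics/w3.png

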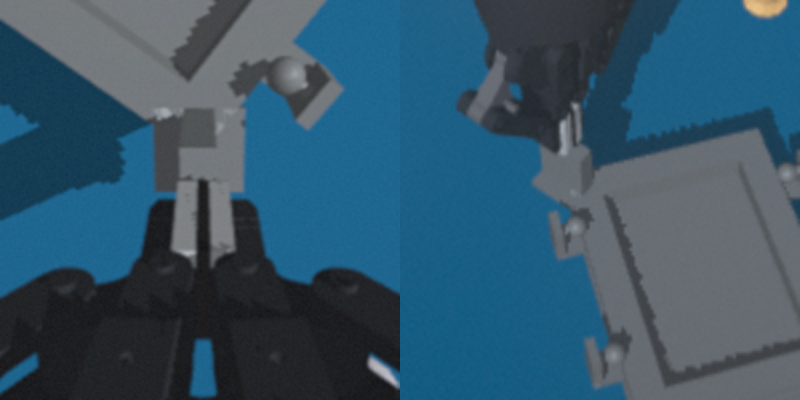

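Run:
```python
from h import *
from scipy.spatial.transform import Rotation as Ro
S=telemetry.sense();R=Ro.from_euler('xyz',S['tcp_rot']).as_matrix();e=S['eef_pos'];print(r.nose_length)
for n,o,k in(("wrist",(180,160),2),("side",(190,250),400/150)):
  K,d,Rc,t=cam(n)
  for nm,p in(("tip",e+R@[0,0,22]),("grasp",e+R@[0,0,3]),("grip",np.array([599.5,189,83.])),("gripfoot",np.array([599.5,189,51.]))):
    q=cv2.projectPoints(p[None],cv2.Rodrigues(Rc)[0],t,K,d)[0].ravel();print(n,nm,q,(q-o)*k)
```

```text
22.0
wrist tip [281.87130463 244.23028516] [203.74260926 168.46057032]
wrist grasp [281.94506441 257.91163121] [203.89012882 195.82326242]
wrist grip [278.43023083 257.50674098] [196.86046165 195.01348196]
wrist gripfoot [278.86539904 235.37315295] [197.73079808 150.7463059 ]
side tip [249.56918534 312.56782971] [158.85116091 166.8475459 ]
side grasp [249.02577691 305.49277801] [157.40207176 147.98074135]
side grip [251.07502083 303.68592175] [162.86672221 143.16245801]
side gripfoot [251.92742657 315.56595684] [165.13980418 174.84255158]
```

Run:
```python
from h import *
S=telemetry.sense();print(S['qpos'],S['eef_pos'],S['opening'])
for u in((253.4,307),(252,306)):print(tri([ray("wrist",(281.7,250.5)),ray("side",u)]))
for n in("wrist","side","top"):
  im=cams.grab_frame(n);cv2.imwrite(f"pics/c_{n}.png",im[:,:,::-1])
  if n=="top":
    print(cv2.absdiff(im[:,:,::-1],cv2.imread("pics/top0.png"))[190:310,95:215].max(2).__gt__(40).sum(0))
```

```text
[ 3.02049237e-01  5.24598866e-01  1.72701542e+00  4.03338508e-06
  8.89860739e-01 -7.53920231e-01] [602.80947328 189.39745439  81.2201387 ] -0.0005369442475124055
(array([596.05204519, 193.07769342,  82.04372645]), [np.float64(1.0623006726926931), np.float64(1.0623006726923268)])
(array([597.43296019, 192.264263  ,  81.67044134]), [np.float64(0.22261212990771836), np.float64(0.22261212990757392)])
[120 120 120 120 120 120 120 120 120 120 120 120 120 111 112 112 111 112
 112 112 112 112 112 112 112 112 112 110 112 114 116 116 117 118 119 116
 114 116 104  93  86  81  78  76  72  68  63  65  63  64  63  62  69  80
  83  88  93 102 104 108 110 111 109 114 116 117 118 118 118 116 116 103
 106 111 114 108 108 112 108 109 111 113 106 103  94  88  75  69  65  59
  49  40  27  25  17  15  13  12  10   7   4   2   0   0   0   0   0   0
   0   0   0   0   0   0   0   0   0   0   0   0]
```

The visible fingertips triangulate to z≈82, level with the grip's top. They sit at the TCP, not 22 mm ahead of it, so they shut just above the grip and touched nothing. I'll reopen, go down in small steps watching the force, and close again.

Emit:
{"api": "move_tool", "payload": {"ticks": {"rows": [[0, 0, 0, 0, 0, 0, 0.4], [0, 0, 0, 0, 0, 0, 0.4], [0, 0, 0, 0, 0, 0, 0.4], [0, 0, 0, 0.04, -0.04, 0.2, 0.4], [0, 0, 0, 0, 0, 0.12, 0.4]]}, "squeeze": 60}}

```text
clock: 3.37
eef_pos: [601.1, 189.0, 72.6]
tcp_rot: [-3.141, -0.0, 2.627]
contact_force: [-0.2, -0.2, -0.7]
opening: 0.4
grasp_force: 0.0
```

Emit:
{"api": "move_tool", "payload": {"ticks": {"rows": [[0, 0, 0, 0, 0, 0.16, 0.4], [0, 0, 0, 0, 0, 0.12, 0.4], [0, 0, 0, 0, 0, 0, 0.4], [0, 0, 0, 0, 0, 0, 0.4]]}}}

```text
clock: 3.7
eef_pos: [601.2, 189.0, 65.7]
tcp_rot: [-3.141, -0.0, 2.627]
contact_force: [1.0, 0.1, -0.4]
opening: 0.401
grasp_force: 0.0
```

Emit:
{"api": "move_tool", "payload": {"ticks": {"rows": [[0, 0, 0, 0, 0, 0, 0], [0, 0, 0, 0, 0, 0, 0], [0, 0, 0, 0, 0, 0, 0], [0, 0, 0, 0, 0, 0, 0], [0, 0, 0, 0, 0, 0, 0]]}, "squeeze": 40}}

```text
clock: 4.12
eef_pos: [601.7, 189.1, 66.4]
tcp_rot: [3.141, 0.0, 2.627]
contact_force: [0.7, -1.0, 1.9]
opening: 0.103
grasp_force: 41.6
```

Emit:
{"api": "move_tool", "payload": {"ticks": {"rows": [[0, 0, 0, 0, 0, 0, 0.4], [0, 0, 0, 0, 0, 0, 0.4], [0, 0, 0, 0, 0, 0, 0.4], [0, 0, 0, 0, 0, 0.2, 0.4], [0, 0, 0, 0, 0, 0, 0.4]]}, "squeeze": 100}}

```text
clock: 4.53
eef_pos: [600.9, 188.9, 60.2]
tcp_rot: [-3.141, -0.001, 2.627]
contact_force: [-0.3, -0.4, 0.1]
opening: 0.396
grasp_force: 0.0
```

Emit:
{"api": "move_tool", "payload": {"ticks": {"rows": [[0, 0, 0, 0, 0, 0, 0], [0, 0, 0, 0, 0, 0, 0], [0, 0, 0, 0, 0, 0, 0], [0, 0, 0, 0, 0, 0, 0], [0, 0, 0, 0, 0, 0, 0]]}, "squeeze": 100}}

```text
clock: 4.95
eef_pos: [601.5, 189.1, 61.2]
tcp_rot: [3.141, 0.0, 2.627]
contact_force: [-0.7, -0.1, -0.2]
opening: 0.085
grasp_force: 98.9
```

Converted, -7.9 mm is -0.316, 0.7 mm is 0.028, -0.04 rad is -0.2.

Emit:
{"api": "move_tool", "payload": {"ticks": {"rows": [[0, -0.2, 0, 0.028, 0, -0.316, 0], [0, -0.2, 0, 0.028, 0, -0.316, 0], [0, -0.2, 0, 0.028, 0, -0.316, 0], [0, 0, 0, 0, 0, 0, 0], [0, 0, 0, 0, 0, 0, 0]]}, "squeeze": 100}}

```text
clock: 5.37
eef_pos: [598.9, 191.2, 85.1]
tcp_rot: [3.14, 0.12, 2.628]
contact_force: [0.3, 0.7, 1.0]
opening: 0.09
grasp_force: 98.9
```

Converted, -7.9 mm is -0.316, 0.7 mm is 0.028, -0.04 rad is -0.2.

Emit:
{"api": "move_tool", "payload": {"ticks": {"rows": [[0, -0.2, 0, 0.028, 0, -0.316, 0], [0, -0.2, 0, 0.028, 0, -0.316, 0], [0, -0.2, 0, 0.028, 0, -0.316, 0], [0, 0, 0, 0, 0, 0, 0], [0, 0, 0, 0, 0, 0, 0]]}, "squeeze": 100}}

```text
clock: 5.78
eef_pos: [594.2, 194.0, 107.8]
tcp_rot: [3.14, 0.239, 2.627]
contact_force: [2.2, 1.4, -0.2]
opening: 0.085
grasp_force: 98.8
```

Emit:
{"api": "move_tool", "payload": {"ticks": {"rows": [[0, -0.2, 0, 0.028, 0, -0.316, 0], [0, -0.2, 0, 0.028, 0, -0.316, 0], [0, -0.1, 0, 0.016, 0, -0.16, 0], [0, 0, 0, 0, 0, 0, 0], [0, 0, 0, 0, 0, 0, 0]]}, "squeeze": 100}}

```text
clock: 6.2
eef_pos: [588.1, 197.3, 126.1]
tcp_rot: [3.141, 0.339, 2.626]
contact_force: [3.3, 1.9, 0.3]
opening: 0.092
grasp_force: 99.0
```

Run:
```python
from h import *
b=cams.grab_frame("side")[:,:,::-1];a=cams.grab_frame("top")[:,:,::-1]
cv2.imwrite("pics/p1.png",np.hstack([cv2.resize(a[150:330,75:255],(400,400),interpolation=2),cv2.resize(b[240:420,190:370],(400,400),interpolation=2)]))
```

```text
(no output)
```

View pics/p1.png

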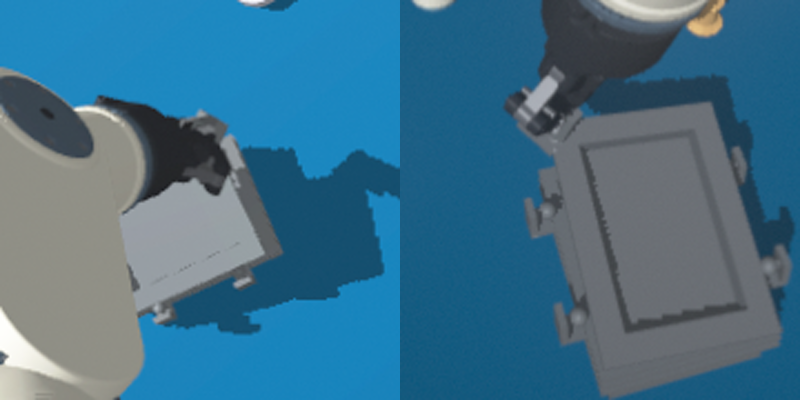

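The tray's grip corner is up, its far corner still rests on the stack and the stack hasn't moved. Now I'll lift straight up.

Converted, -7 mm is -0.28, -5 mm is -0.2.

Emit:
{"api": "move_tool", "payload": {"ticks": {"rows": [[0, 0, 0, -0.08, 0, -0.228, 0], [0, 0, 0, -0.12, 0, -0.34, 0], [0, 0, 0, -0.2, 0, -0.56, 0], [0, 0, 0, -0.28, 0, -0.76, 0], [0, 0, 0, -0.28, 0, -0.76, 0]]}, "squeeze": 100}}

```text
clock: 6.72
eef_pos: [586.9, 195.7, 197.0]
tcp_rot: [-3.138, 0.338, 2.628]
contact_force: [-0.0, 0.7, -1.0]
opening: 0.09
grasp_force: 98.7
```

Emit:
{"api": "move_tool", "payload": {"ticks": {"rows": [[0, 0, 0, -0.28, 0, -0.76, 0], [0, 0, 0, -0.28, 0, -0.76, 0], [0, 0, 0, -0.28, 0, -0.76, 0], [0, 0, 0, -0.12, 0, -0.32, 0], [0, 0, 0, 0, 0, 0, 0]]}}}

```text
clock: 7.13
eef_pos: [589.5, 196.2, 268.4]
tcp_rot: [3.139, 0.341, 2.626]
contact_force: [0.1, -0.1, -0.4]
opening: 0.09
grasp_force: 98.8
```

Emit:
{"api": "move_tool", "payload": {"ticks": {"rows": [[0, 0.3, 0, 0, 0, 0.32, 0], [0, 0.4, 0, 0, 0, 0.32, 0], [0, 0.4, 0, 0, 0, 0.32, 0], [0, 0.4, 0, 0, 0, 0.32, 0], [0, 0.2, 0, 0, 0, 0, 0]]}}}

```text
clock: 7.55
eef_pos: [594.5, 191.4, 232.0]
tcp_rot: [-3.139, -0.007, 2.626]
contact_force: [-1.2, -0.7, -1.6]
opening: 0.089
grasp_force: 98.7
```

Emit:
{"api": "move_tool", "payload": {"ticks": {"rows": [[0, 0, 0, -0.28, -0.48, 0, 0], [0, 0, 0, -0.48, -0.8, 0, 0], [0, 0, 0, -0.56, -1, 0, 0], [0, 0, 0, -0.6, -1.04, 0, 0], [0, 0, 0, -0.6, -1.04, 0, 0]]}, "squeeze": 100}}

```text
clock: 7.97
eef_pos: [595.1, 64.7, 233.9]
tcp_rot: [-3.14, -0.0, 2.628]
contact_force: [1.2, -0.2, -0.7]
opening: 0.089
grasp_force: 98.8
```

Emit:
{"api": "move_tool", "payload": {"ticks": {"rows": [[0, 0, 0, -0.6, -1.04, 0, 0], [0, 0, 0, -0.6, -1.04, 0, 0], [0, 0, 0, -0.6, -1.04, 0, 0], [0, 0, 0, -0.6, -1.04, 0, 0], [0, 0, 0, -0.6, -1.04, 0, 0]]}}}

```text
clock: 8.38
eef_pos: [596.2, -85.4, 234.1]
tcp_rot: [-3.14, -0.0, 2.627]
contact_force: [1.7, 0.2, -0.8]
opening: 0.092
grasp_force: 98.8
```

Emit:
{"api": "move_tool", "payload": {"ticks": {"rows": [[0, 0, 0, -0.6, -1.04, 0, 0], [0, 0, 0, -0.6, -1.04, 0, 0], [0, 0, 0, -0.6, -1.04, 0, 0], [0, 0, 0, -0.6, -1.04, 0, 0], [0, 0, 0, -0.6, -1.04, 0, 0]]}}}

```text
clock: 8.8
eef_pos: [597.4, -235.2, 234.0]
tcp_rot: [-3.14, -0.001, 2.627]
contact_force: [0.5, 0.3, -0.4]
opening: 0.088
grasp_force: 98.8
```

Emit:
{"api": "move_tool", "payload": {"ticks": {"rows": [[0, 0, 0, -0.6, -1.04, 0, 0], [0, 0, 0, -0.52, -0.88, 0, 0], [0, 0, 0, -0.32, -0.56, 0, 0], [0, 0, 0, -0.2, -0.32, 0, 0], [0, 0, 0, 0, 0, 0, 0]]}}}

```text
clock: 9.22
eef_pos: [599.5, -316.0, 234.3]
tcp_rot: [-3.141, -0.001, 2.625]
contact_force: [0.3, -0.5, -1.7]
opening: 0.091
grasp_force: 98.7
```

Emit:
{"api": "move_tool", "payload": {"ticks": {"rows": [[0, 0, 0, 0, 0, 0, 0], [0, 0, 0, 0, 0, 0, 0], [0, 0, 0, 0, 0, 0, 0]]}}}

```text
clock: 9.47
eef_pos: [600.3, -313.2, 235.0]
tcp_rot: [3.141, -0.0, 2.628]
contact_force: [0.1, 0.6, -0.4]
opening: 0.092
grasp_force: 98.7
```

Run:
```python
from h import *
s=telemetry.sense();print(s['eef_pos'],s['tcp_rot'],s['qpos'])
b=cams.grab_frame("side")[:,:,::-1];a=cams.grab_frame("top")[:,:,::-1]
cv2.imwrite("pics/f1.png",np.hstack([cv2.resize(a,(400,300)),cv2.resize(b,(400,300))]))
cv2.imwrite("pics/f_top.png",a);cv2.imwrite("pics/f_side.png",b)
```

```text
[ 600.34237945 -313.24095299  234.97691328] [ 3.14141217e+00 -3.13596648e-04  2.62811829e+00] [-4.83224679e-01  4.26422329e-01  1.50317847e+00  2.02776847e-04
  1.21229985e+00 -1.54061779e+00]
```

View pics/f1.png

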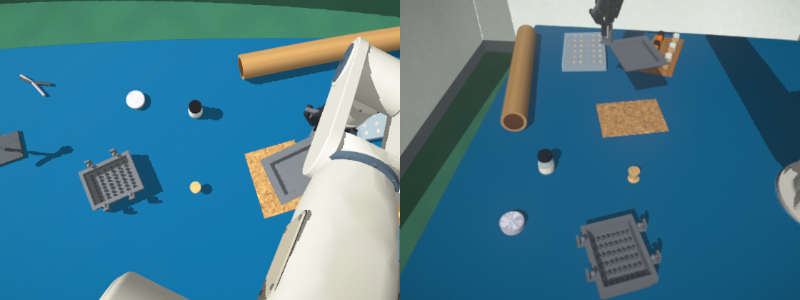

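The tray is held over the mat. The stack, jar, tin and spool are still in place. I'll check the tray's centre and tilt numerically.

Run:
```python
from h import *
def quad(n,box):
    im=cv2.imread(f"pics/f_{n}.png");x0,y0,x1,y1=box
    h=cv2.cvtColor(im,cv2.COLOR_BGR2HSV);m=((h[:,:,1]<50)&(h[:,:,2]>60)&(h[:,:,2]<190)).astype(np.uint8)*255
    k=np.zeros_like(m);k[y0:y1,x0:x1]=m[y0:y1,x0:x1];k=cv2.morphologyEx(k,cv2.MORPH_OPEN,np.ones((3,3)))
    c=max(cv2.findContours(k,0,2)[0],key=cv2.contourArea)
    return cv2.approxPolyDP(cv2.convexHull(c),4,True)[:,0]
q=quad("side",(285,45,415,105));print(q)
for u in q:print(u,plane("side",u,222)[:2])
q=quad("top",(340,180,440,295));print(q)
for u in q:print(u,plane("top",u,222)[:2])
```

```text
[[285  45]
 [344  50]
 [375  89]
 [316  99]
 [285  62]]
[285  45] [ 614.42361288 -370.30395354]
[344  50] [ 490.44026757 -363.25234401]
[375  89] [ 427.90814179 -217.79414198]
[316  99] [ 534.28050285 -170.07326763]
[285  62] [ 605.90859464 -298.1558291 ]
[[439 183]
 [435 250]
 [423 273]
 [393 285]
 [365 224]]
[439 183] [ 605.60819355 -307.48906533]
[435 250] [ 487.3400632  -292.06444952]
[423 273] [ 448.40284787 -268.71129326]
[393 285] [ 429.44942171 -215.85446499]
[365 224] [ 535.14665532 -172.33652249]
```

Emit:
{"api": "move_tool", "payload": {"ticks": {"rows": [[0, 0, 0, 0, 0, 0, 0], [0, 0, 0, 0, 0, 0, 0]]}}}

```text
clock: 9.73
eef_pos: [600.4, -314.2, 235.1]
tcp_rot: [-3.142, 0.0, 2.627]
contact_force: [-0.6, -0.0, -1.0]
opening: 0.091
grasp_force: 98.7
```

```bash
python3 -c "
from rig import r, cams, telemetry
print(r.sign_off())"
```

```text
the job is handed in; nothing more can be done
None
```

I peeled the tray off by its corner grip and handed the job in with the arm still holding it level, about 22 cm above the table and 10 mm from the mat's centre; the stack and the other things look undisturbed in the last pictures, and sign-off returned no verdict.

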